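Check the dust filter of the bench cooler

TASK

The cooler's air filter is due for a look. First push the reservoir's filler plug on top fully home, so that no dust can fall into the water; then swing the cover flap up by its pull until it stands fully upright and leave it so, draw the filter plate straight up out of its guides and hold it up well clear above the cooler, upright and still, with its broad mesh side facing squarely towards the front edge of the bench (where you stand). Finish while still holding the filter in the gripper, with the flap left open and the plug still home, keep the filter upright all the way, and leave the vial, note pad and timer where they are.

Things in the scene. Friction and masses are not known exactly. Their poses are not given: they have to be found in the camera images.
- chiller: White bench cooler, a fixed box 200 mm deep (x) x 250 wide (y), flat deck 110 mm above the bench. Origin: centre of its underside; x from its louvred front to its back, y to the left seen from the front. Filter bay under the flap, open inside from x -94 to -5, y -12 to +72 mm, floor at z 30. Filler plug at x -45, y -80 mm.
- plug (a joint): Height in m by which the round black filler plug stands proud of its seat: 0 = fully home, at most 0.010. It starts 5 to 8 mm proud; it slides down against about 6 N of O-ring friction and stays where it is pushed.
- plug_top (a point): Centre of the plug's flat top (about 30 mm across), 135 mm above the bench when the plug is home.
- flap (a joint): Opening angle in rad of the cover flap, a white plate 98 (x) x 106 mm (y), 4.5 mm thick, hinged along its left edge: 0 = flat shut on the deck, 1.57 = upright, 1.92 = stop, leaning left. It starts shut or up to 0.1 ajar. The hinge is stiff (about 0.13 N m) and stays wherever it is left.
- flap_hinge (a point): Middle of the flap's hinge axis, which runs along the cooler's x; at x -49.5, y 92, z 113.5 mm in the cooler's frame. Opening lifts the flap's right edge and swings it over to the left (+y).
- flap_handle (a point): Middle of the bar of the flap's U-shaped steel pull near its right edge; moves with the flap. Round bar 10 mm thick, 58 mm free between its legs, along the cooler's x, 30 mm above the flap's upper face (25 mm free below it); 96 mm from the hinge axis along the flap, 101 mm in a straight line, 12 mm from the free edge.
- filter: Dust filter, upright plate with black frame and wire mesh, hidden under the shut flap: 80 mm wide (y), 10 thick (x, normal of the broad side), 74 high with its tab, 0.1 kg. Origin: centre of its bottom edge; starts at x -55, y 30, z 30 mm in the cooler's frame, axes parallel. Its side edges stand in vertical channels 13 mm wide; between these the bay is open, 34 mm free in front of the plate.
- filter_tab (a point): Centre of the pull tab on the filter's top edge: 36 mm wide (y), 10 mm thick (x), 14 mm high above the frame; the point is 66 mm above the filter's bottom edge and 8 mm below the tab's top. With the filter in place the tab's top is 6 mm below the deck.
- bench (a point): A point on the bench top, for its axes only: x runs level and straight across the bench, at right angles to its front edge and away from the robot (world x); y runs along the edge.
- vial: Brown vial, 42 mm across, 70 mm high, standing left of the cooler; origin at its foot. Leave it.
- pad: Small note pad, 77 x 77 x 18 mm, right of the cooler; origin under its centre. Leave it.
- clock: Small white bench timer, 62 x 62 x 18 mm, right of the cooler behind the note pad; origin under its centre. Leave it.

How it is judged:
On the way, in this order (a step that is already met when the one before it is completed fails the run):
1. the filler plug is pushed home (less than 1.5 mm proud) (value of joint plug below 0.0015 m), for 0.2 s.
2. the cover flap is swung up past 1.4 rad (80 degrees) (value of joint flap above 1.4 rad), for 0.2 s.
3. the filter is drawn up out of the bay in the gripper, its bottom edge above the deck (height (world z) of filter above 0.118 m and contact force between the fingers and filter above 1 N and contact force between filter and chiller below 0.1 N), for 0.2 s.
At the end, for the whole second after the job is handed in: Plug under 1.5 mm proud; flap open past 1.4 rad; filter held by the fingers alone, clear of cooler and flap, bottom edge over 125 mm above the bench (15 mm over the deck), upright within 11 degrees, broad side square to the bench edge within 11 degrees, at rest (value of joint plug below 0.0015 m and value of joint flap above 1.4 rad and height (world z) of filter above 0.125 m and angle between filter's own z axis and vertical below 0.2 rad and angle between the x axis of filter and the x axis of bench, either way round below 0.2 rad and contact force between the fingers and filter above 1 N and contact force between filter and chiller below 0.1 N and contact force between filter and flap below 0.1 N and linear speed of filter below 0.02 m/s and angular speed of filter below 0.2 rad/s); the arm keeps its last pose, push and grip.
It fails at once if the vial, note pad or timer is moved more than 20 mm (distance of any of vial, pad, clock from where it was at the start of the episode above 0.02 m).
It fails at once if the filter is tipped more than 0.5 rad (29 degrees) from upright (angle between filter's own z axis and vertical above 0.5 rad).
It also fails if it takes over 58 s, if anything falls off the work surface, if the arm or the gripper's body presses on something with over 40 N, if the wrist force passes 120 N, or if a joint passes its speed limit or range.

ROBOT

A 6-joint arm with a two-finger parallel gripper is mounted at the origin on a cart in front of the work surface, level with it; the furniture and walls round the work are solid. World frame = base frame: x ahead of the robot, y to its left, z up, the work surface at z = 0. Lengths are in m, angles in rad, forces in N, time in s.
With the tool pointing down it reaches from about 0.375 to 0.975 m from the base axis. Payload 3.8 kg.
Tool frame: the origin (TCP) lies midway between the tips of the shut fingers; the grasp point (between the pads) lies 19 mm behind it; z points along the fingers, y is the line along which they close (so a half turn about z gives the same grasp; the last joint's range is limited). The gripper opens to 85 mm and grips with 20 to 120 N. Pads are 22 mm wide; open, the fingers measure 114 mm over their backs; the gripper's body (76 mm by 85 mm) begins 54 mm behind the grasp point. The pads swing forward as they close: fully open they stand 13 mm farther back than shut.
Start: joints at [-1.282, 0.264, 1.604, -0, 1.274, -0.037], TCP at [0.216, -0.639, 0.231] pointing down, gripper open.
Joint ranges: [-2.63, 2.63], [-0.94, 2.18], [0.31, 2.57], [-1.31, 4.45], [0, 2.66], [-2.55, 2.55]. Speed limits (rad/s): [2.57, 2.57, 3.14, 3.14, 3.14, 3.14].

INTERFACE

Orientations are given as a rotation vector (axis times angle).
In Python, from workcell import status, read_camera, workorder, masks_of gives the robot as it stands.
- The arm moves only by the tool drive_tool, never from a script. Its argument "rows" is a list of rows, each a list of 7 numbers: the turn, a rotation vector about the tool's x, y, z in degrees, then the shift along the tool's x, y, z in m, then the opening, from 0 (shut) to 1 (fully open). In form: [[ax, ay, az, tx, ty, tz, claw], ...]. A call has 1 to 8 rows; each row shifts and turns the commanded pose from where the row before left it, along the tool's axes as they then stand; what a row does not reach is not made up. A row lasts 1/12 s, in which the tool goes at most 41.7 mm and 7.16 degrees, less where a joint would pass 70% of its speed; a pose out of reach is approached as far as the arm can. A call is refused whole if a number of a shift passes 0.0417 or a number of a turn 7.16, either way. A call with a gripper value outside its range is refused whole. The fingers move at their own pace and stop on an object; "force" is the grip in N (left out, the last holds). Time passes only in rows, so rows that do not move let the fingers close. It gives the time, the measured TCP pose, the force, the opening and the grip force at its end, in the units of the state.
- status.read_state(): the state, without advancing time (a new reading comes with each control period).
- read_camera(name): name is "scene" or "top"; returns a dict with "color" (384x512x3 uint8, red, green, blue), "intrinsics" (3x3 intrinsics, pixels), "world_from_camera" (4x4, takes a point from camera to world coordinates). Camera axes: x right, y up, looking along -z (the intrinsics and any distortion apply to the point x, -y, -z); pixel columns grow to the right and rows downward; lengths in m; the calibration is good to about 2 mm. A picture is of the moment at which its call begins. There is no depth.
- workorder.finish_job(): hands the job in; it is judged then, once.
Trained networks look in a picture, given as the dict that the camera call returned (one of the last four; its "shot" number tells which), for a name from the list of things; names that differ only in an ending like _2 or _b are one class to them, and where a whole thing is asked for, a point or a joint stands for the part that bears it (a point fixed in the world has none). Each returns a list of dicts, best first, with "score" (0 to 1); they miss things now and then, are a little off and sometimes report something else, mostly with a low value. They report only what shows in the picture. A call takes as long as a camera call.
- masks_of(picture, name): "mask" (384x512 bool, what is visible of it) and "bbox" ([left, top, right, bottom] in pixels, round what is visible of it).
The state is a dict: "time": time; "q": joint angles; "joint_vel": joint speeds; "joint_torque": joint torques, N m; "tool_pos": TCP position; "tcp_rot": TCP orientation; "wrist_force": force on the tool from outside, world axes, zero at the start; "torque": the same for the moment, N m; "width": opening from 0.0 (shut) to 1.0 (fully open); "grip_force": force on a finger pad.
Only numpy, scipy, OpenCV 4.12 (cv2) and the standard library are available. Lean on these libraries where they do the work, as an engineer would, in place of code of your own. Each camera call takes 0.05 s, during which the arm holds its last target. There are 200 camera calls.

## Working session

There is one attempt and no reset: what is moved stays moved. The work goes in short steps, Python scripts to look and compute and a tool call to move; the robot and the scene stay as the last step left them, time stands still between calls to the robot, and variables do not carry over. Pictures are saved under pics/ and viewed, at most 10 in all, crops included, and the job is handed in when it is done.

Besides the shell and the picture viewer there is one more tool, called in YAML: its name, and indented under it one key for each argument. drive_tool: Moves the arm, as the interface text tells. Its arguments: {"type":"object","properties":{"rows":{"type":"array"},"force":{"type":"number"}},"required":["rows"]}

```bash
mkdir -p pics; ls; cat > h.py <<'E'
import numpy as np, cv2
from workcell import status, read_camera, workorder, masks_of
def proj(p,P):
    W=np.linalg.inv(p["world_from_camera"]); c=(W[:3,:3]@np.asarray(P,float).T).T+W[:3,3]
    c=c*[1,-1,-1]; u=(p["intrinsics"]@c.T).T; return u[:,:2]/u[:,2:]
def ray(p,uv,z):
    K=np.linalg.inv(p["intrinsics"]); d=K@np.array([uv[0],uv[1],1.])*[1,-1,-1]
    T=p["world_from_camera"]; d=T[:3,:3]@d; o=T[:3,3]; return o+d*(z-o[2])/d[2]
E
python3 - <<'E'
from h import *
ims=[]
for n in ["scene","top"]:
    p=read_camera(n); ims.append(p["color"])
    print(n,p.keys(),p["world_from_camera"].round(3).tolist(),p["intrinsics"].round(1).tolist())
    for k in ["chiller","plug","flap","flap_handle","vial","pad","clock"]:
        for m in masks_of(p,k)[:2]:
            b=np.array(m["bbox"]); M=m["mask"]; r,c=np.nonzero(M); ct=(c.mean(),r.mean())
            z={"plug":.141,"flap_handle":.142,"flap":.115,"pad":.018,"clock":.018,"vial":.07}.get(k,.11)
            print(k,round(m["score"],2),b,np.round(ct,1),M.sum(),ray(p,ct,z).round(3))
            if k in("chiller","flap"):
                print(cv2.minAreaRect(np.c_[c,r].astype(np.float32)))
    cv2.imwrite(f"pics/{n}0.png",ims[-1][:,:,::-1])
E
```

```text
pics
scene dict_keys(['color', 'intrinsics', 'world_from_camera', 'shot']) [[-0.686, 0.546, -0.481, 0.125], [-0.728, -0.505, 0.464, 0.284], [0.01, 0.668, 0.744, 0.746], [0.0, 0.0, 0.0, 1.0]] [[399.3, 0.0, 258.6], [0.0, 399.3, 191.1], [0.0, 0.0, 1.0]]
chiller 0.76 [195.  130.7 333.4 242.9] [262.9 189.6] 10321 [ 0.532 -0.122  0.11 ]
((265.4655456542969, 188.41380310058594), (95.81880950927734, 128.6868896484375), 68.19859313964844)
plug 0.66 [297.2 160.1 312.5 175.5] [304.1 168.4] 230 [ 0.497 -0.21   0.141]
flap 0.84 [227.7 162.3 292.6 221.1] [259.4 192.5] 1944 [ 0.528 -0.108  0.115]
((258.52587890625, 192.90155029296875), (41.67733383178711, 53.55429458618164), 59.74356460571289)
flap_handle 0.68 [224.8 163.5 296.7 217.9] [259.1 192.7] 2006 [ 0.511 -0.091  0.142]
pad 0.68 [338.5 180.4 368.4 213.6] [353.2 195.5] 836 [ 0.428 -0.329  0.018]
clock 0.66 [308.5 153.8 330.9 172.3] [321.  162.4] 244 [ 0.557 -0.36   0.018]
clock 0.44 [188.5 206.8 212.8 242. ] [197.  225.6] 522 [0.613 0.005 0.018]
top dict_keys(['color', 'intrinsics', 'world_from_camera', 'shot']) [[-0.004, 0.985, -0.174, 0.41]
[... 371 characters left out ...]
9.2] 1637 [ 0.53 -0.11  0.11]
((244.76426696777344, 208.5958709716797), (45.1471061706543, 39.03927230834961), 14.743562698364258)
plug 0.67 [284.4 211.6 297.8 225.2] [290.9 217.7] 185 [ 0.504 -0.221  0.141]
flap 0.85 [219.4 187.7 272.7 227.9] [245.5 208.6] 1694 [ 0.531 -0.11   0.115]
((244.91177368164062, 208.35293579101562), (46.081764221191406, 39.04823303222656), 14.03624439239502)
flap_handle 0.77 [220.9 188.1 267.1 229.7] [245.5 209. ] 1585 [ 0.526 -0.109  0.142]
vial 0.6 [195.  175.6 212.3 193.2] [203.6 186.1] 237 [0.598 0.003 0.07 ]
pad 0.96 [313.4 229.4 348.  264.5] [328.  247.7] 699 [ 0.434 -0.339  0.018]
clock 0.81 [315.9 189.4 345.3 212.9] [331.4 201.2] 506 [ 0.565 -0.354  0.018]
```

```bash
python3 - <<'E'
import cv2,numpy as np
a=cv2.imread("pics/scene0.png")[110:270,170:390];b=cv2.imread("pics/top0.png")[130:290,180:360]
a=cv2.resize(a,None,fx=2.1*1.0,fy=2.1,interpolation=2);b=cv2.resize(b,(int(180*1.8),int(160*2.1)),interpolation=2)
cv2.imwrite("pics/a.png",cv2.resize(a,(792,576),interpolation=2))
b=cv2.imread("pics/top0.png")[140:280,185:360];cv2.imwrite("pics/b.png",cv2.resize(b,(700,560),interpolation=2))
E
```

```text
(no output)
```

View pics/a.png

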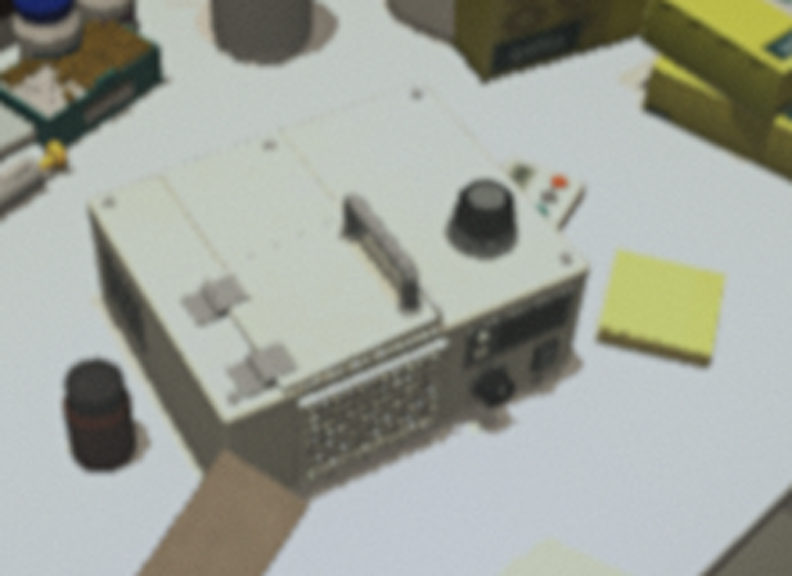

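View pics/b.png

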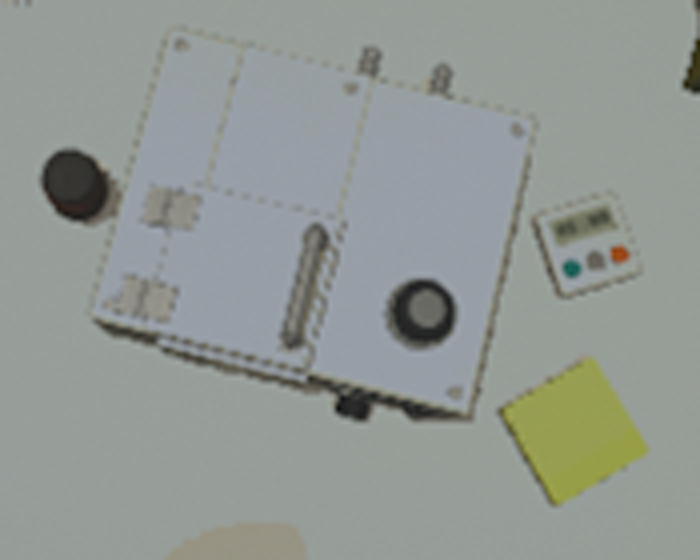

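The scene view shows the deck corners at crop pixels FL (225,418), BL (90,205), BR (420,88) and FR (588,268). In the top view they are at BL (170,28), BR (537,118), FR (470,415) and FL (93,318). I'll fit the cooler pose to these.

```bash
python3 - <<'E'
from h import *
from scipy.optimize import least_squares
S=read_camera("scene");T=read_camera("top")
cs=np.array([[225,418],[90,205],[420,88],[588,268]])/3.6+[170,110]
ct=np.array([[93,318],[170,28],[537,118],[470,415]])/4+[185,140]
L=np.array([[-.1,.125,.11],[.1,.125,.11],[.1,-.125,.11],[-.1,-.125,.11]])
def w(v,P):
    P=np.asarray(P,float); c,s=np.cos(v[2]),np.sin(v[2]); return P@np.array([[c,s,0],[-s,c,0],[0,0,1]])+[v[0],v[1],0]
def run(use):
    f=lambda v:np.concatenate([(proj(p,w(v,L))-c).ravel() for p,c in use]); return least_squares(f,[.55,-.15,-.25])
for use in ([(S,cs)],[(T,ct)],[(S,cs),(T,ct)]):
    r=run(use); print(r.x.round(4),r.fun.round(1))
v=r.x; np.save("pose.npy",v)
for n,P in dict(plug=[-.045,-.08,.141],handle=[-.0495,-.004,.1455],hinge=[-.0495,.092,.1135],tab=[-.055,.03,.096]).items():
    print(n,w(v,[P]).round(4),((proj(S,w(v,[P]))-[170,110])*3.6).round(),((proj(T,w(v,[P]))-[185,140])*4).round())
s=status.read_state();print(s["tool_pos"],s["tcp_rot"],s["time"],s["wrist_force"])
import scipy.spatial.transform as t;print(t.Rotation.from_rotvec(s["tcp_rot"]).as_matrix().round(3))
E
```

```text
[ 0.5647 -0.1529 -0.2551] [-0.5  2.1 -1.9 -1.4  0.6 -2.4  1.9 -0.1]
[ 0.5686 -0.1582 -0.2485] [-1.1  0.4 -0.1 -0.6  0.5 -0.2  0.7  0.3]
[ 0.567  -0.1558 -0.2516] [ 0.1  0.7 -1.6 -2.4  0.5 -3.4  1.9 -1.5 -2.1  0.8 -0.9 -0.1 -0.2  0.5
 -0.4  1.1]
plug [[ 0.5035 -0.2221  0.141 ]] [[488. 195.]] [[425. 312.]]
handle [[ 0.5181 -0.1474  0.1455]] [[383. 237.]] [[304. 288.]]
hinge [[ 0.542  -0.0544  0.1135]] [[238. 333.]] [[156. 257.]]
tab [[ 0.5212 -0.1131  0.096 ]] [[335. 320.]] [[248. 293.]]
[ 0.21607183 -0.63949552  0.23132117] [3.09994992e+00 5.09512868e-01 6.17728361e-05] 0.9 [ 0.63003499 -0.02832597 -0.56710269]
[[ 0.947  0.32   0.   ]
 [ 0.32  -0.947 -0.   ]
 [ 0.     0.    -1.   ]]
```

drive_tool:
  rows:
    - [0,0,0,0.029,-0.0217,0.002,0]
    - [0,0,0,0.029,-0.0217,0.002,0]
    - [0,0,0,0.029,-0.0217,0.002,0]
    - [0,0,0,0.029,-0.0217,0.002,0]
    - [0,0,0,0.029,-0.0217,0.002,0]
    - [0,0,0,0.029,-0.0217,0.002,0]
    - [0,0,0,0.029,-0.0217,0.002,0]
    - [0,0,0,0.029,-0.0217,0.002,0]
  force: 40

```text
time: 1.57
tool_pos: [0.381, -0.3993, 0.2155]
tcp_rot: [3.1, 0.509, 0.001]
wrist_force: [-0.1, -1.1, 0.6]
width: 0.0
grip_force: 0.0
```

drive_tool:
  rows:
    - [0,0,0,0.029,-0.0217,0.002,0]
    - [0,0,0,0.029,-0.0217,0.002,0]
    - [0,0,0,0.029,-0.0217,0.002,0]
    - [0,0,0,0.029,-0.0217,0.002,0]
    - [0,0,0,0.029,-0.0217,0.002,0]
    - [0,0,0,0.029,-0.0217,0.002,0]
    - [0,0,0,0,0,0,0]
    - [0,0,0,0,0,0,0]

```text
time: 2.23
tool_pos: [0.5043, -0.22, 0.2032]
tcp_rot: [3.099, 0.516, -0.0]
wrist_force: [-0.2, 0.5, 0.6]
width: 0.002
grip_force: 0.0
```

drive_tool:
  rows:
    - [0,0,6.6,0,0,0,0]
    - [0,0,6.6,0,0,0,0]
    - [0,0,6.6,0,0,0,0]
    - [0,0,6.6,0,0,0,0]
    - [0,0,6.65,0,0,0,0]
    - [0,0,0,0,0,0,0]

```text
time: 2.73
tool_pos: [0.5028, -0.2231, 0.2034]
tcp_rot: [3.115, -0.4, -0.0]
wrist_force: [-0.4, 0.7, -0.0]
width: -0.0
grip_force: 0.0
```

drive_tool:
  rows:
    - [0,0,0,0,0,0.02,0]
    - [0,0,0,0,0,0.02,0]
    - [0,0,0,0,0,0.015,0]
    - [0,0,0,0,0,0.003,0]
    - [0,0,0,0,0,0.003,0]
    - [0,0,0,0,0,0.003,0]
    - [0,0,0,0,0,0.002,0]
    - [0,0,0,0,0,0,0]

```text
time: 3.4
tool_pos: [0.5038, -0.2225, 0.1386]
tcp_rot: [3.116, -0.392, 0.002]
wrist_force: [0.4, 0.7, -1.0]
width: 0.0
grip_force: 0.0
```

drive_tool:
  rows:
    - [0,0,0,0,0,0.001,0]
    - [0,0,0,0,0,0.001,0]
    - [0,0,0,0,0,0.001,0]

```text
time: 3.65
tool_pos: [0.504, -0.2226, 0.136]
tcp_rot: [3.116, -0.392, 0.003]
wrist_force: [-3.1, -0.7, 6.1]
width: -0.001
grip_force: 2.9
```

drive_tool:
  rows:
    - [0,0,0,0,0,0.001,0]
    - [0,0,0,0,0,0.001,0]

```text
time: 3.82
tool_pos: [0.5041, -0.2226, 0.1351]
tcp_rot: [3.116, -0.392, 0.003]
wrist_force: [-7.7, 2.7, 17.7]
width: 0.001
grip_force: 8.8
```

drive_tool:
  rows:
    - [0,0,0,0,0,0.001,0]
    - [0,0,0,0,0,0.001,0]
    - [0,0,0,0,0,0,0]
    - [0,0,0,0,0,0,0]
    - [0,0,0,0,0,0,0]

```text
time: 4.23
tool_pos: [0.5041, -0.2227, 0.135]
tcp_rot: [3.116, -0.392, 0.003]
wrist_force: [-10.6, 3.3, 22.5]
width: 0.001
grip_force: 10.8
```

drive_tool:
  rows:
    - [0,0,0,0,0,-0.022,0]
    - [0,0,0,0,0,-0.022,0]
    - [0,0,0,0,0,-0.022,0.5]
    - [0,0,0,-0.0013,-0.0192,0,0.5]
    - [0,0,0,-0.0013,-0.0192,0,0.5]
    - [0,0,0,-0.0013,-0.0192,0,0.5]
    - [0,0,0,-0.0013,-0.0192,0,0.5]
    - [0,0,0,0,0,0,0.5]

```text
time: 4.9
tool_pos: [0.5184, -0.1437, 0.197]
tcp_rot: [-3.116, 0.389, -0.003]
wrist_force: [-0.5, -0.2, 0.1]
width: 0.498
grip_force: 0.0
```

```bash
python3 - <<'E'
from h import *
s=status.read_state();print(s["tool_pos"],s["tcp_rot"],s["width"])
p=read_camera("scene");q=read_camera("top")
a=cv2.resize(p["color"][110:270,190:340],(562,600),interpolation=2)
cv2.imwrite("pics/c.png",a[:,:,::-1])
E
```

```text
[ 0.51842075 -0.1437101   0.19697475] [-3.11608998e+00  3.89043679e-01 -2.90096369e-03] 0.4976961935124446
```

View pics/c.png

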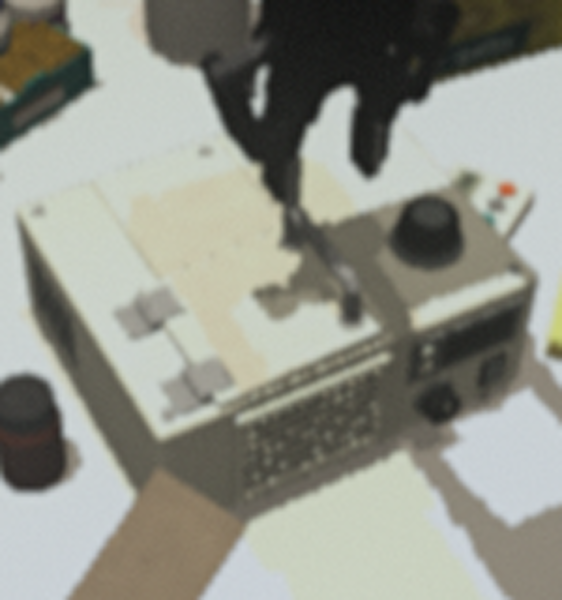

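The open gripper straddles the bar, with its fingers either side at crop (290,190) and (370,160). The plug looks home. I'll descend.

drive_tool:
  rows:
    - [0,0,0,0,0.002,0.02,0.5]
    - [0,0,0,0,0,0.02,0.5]
    - [0,0,0,0,0,0.01,0.5]
    - [0,0,0,0,0,0.008,0.5]
    - [0,0,0,0,0,0.007,0.5]
    - [0,0,0,0,0,0,0.5]

```text
time: 5.5
tool_pos: [0.5162, -0.1482, 0.13]
tcp_rot: [-3.116, 0.394, 0.003]
wrist_force: [-1.1, -0.8, -0.3]
width: 0.5
grip_force: 0.0
```

drive_tool:
  rows:
    - [0,0,0,0,0,0,0]
    - [0,0,0,0,0,0,0]
    - [0,0,0,0,0,0,0]
    - [0,0,0,0,0,0,0]
    - [0,0,0,0,0,0,0]
  force: 20

```text
time: 5.92
tool_pos: [0.5184, -0.1457, 0.1317]
tcp_rot: [-3.113, 0.394, -0.004]
wrist_force: [3.8, 8.3, -2.5]
width: 0.103
grip_force: 22.4
```

drive_tool:
  rows:
    - [0,0,0,0,-0.0051,-0.0126,0]
    - [0,0,0,0,-0.0067,-0.0119,0]
    - [0,0,0,0,-0.0083,-0.0109,0]
    - [0,0,0,0,-0.0097,-0.0096,0]
    - [0,0,0,0,0,0,0]

```text
time: 6.33
tool_pos: [0.5259, -0.1155, 0.1768]
tcp_rot: [-3.112, 0.392, -0.004]
wrist_force: [5.8, 6.4, -8.8]
width: 0.105
grip_force: 20.9
```

drive_tool:
  rows:
    - [0,0,0,0,-0.0109,-0.0083,0]
    - [0,0,0,0,-0.0118,-0.0067,0]
    - [0,0,0,0,-0.0127,-0.005,0]
    - [0,0,0,0,-0.0132,-0.0033,0]
    - [0,0,0,0,0,0,0]

```text
time: 6.75
tool_pos: [0.5376, -0.07, 0.2002]
tcp_rot: [-3.116, 0.391, -0.003]
wrist_force: [3.7, 0.5, -5.0]
width: 0.102
grip_force: 20.2
```

drive_tool:
  rows:
    - [0,0,0,0,-0.01355,-0.0015,0]
    - [0,0,0,0,-0.0136,0.0003,0]
    - [0,0,0,0,-0.01345,0.0022,0]
    - [0,0,0,0,-0.013,0.004,0]
    - [0,0,0,0,0,0,0]
    - [0,0,0,0,0,0,0]

```text
time: 7.25
tool_pos: [0.5509, -0.0182, 0.1954]
tcp_rot: [-3.115, 0.391, -0.003]
wrist_force: [2.5, 2.6, 3.9]
width: 0.102
grip_force: 20.6
```

```bash
python3 - <<'E'
from h import *
p=read_camera("scene")
cv2.imwrite("pics/d.png",cv2.resize(p["color"][60:260,170:370],(600,600),interpolation=2)[:,:,::-1])
E
```

```text
(no output)
```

View pics/d.png

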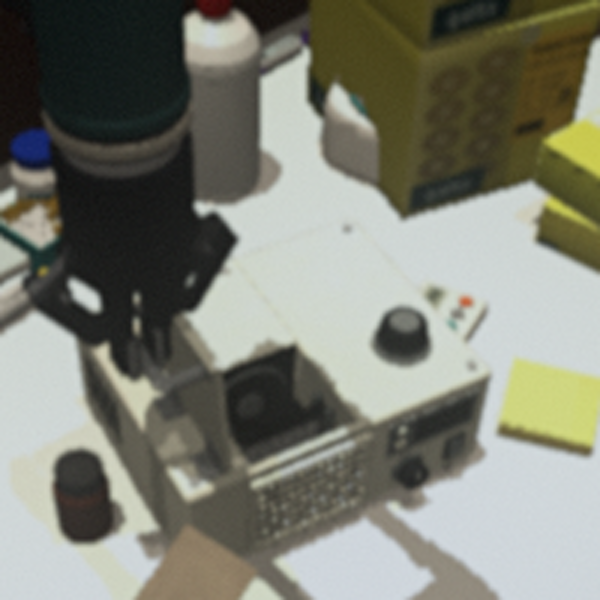

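The flap stands upright (plate at crop x 180–245), the bay is open, and the filter shows at about (320,410). I'll open slightly and retract upwards.

drive_tool:
  rows:
    - [0,0,0,0,0,0,0.25]
    - [0,0,0,0,0,0,0.25]
    - [0,0,0,0,0,0,0.25]
    - [0,0,0,0,0,-0.01,0.25]
    - [0,0,0,0,0,-0.02,0.25]
    - [0,0,0,0,0,-0.02,0.25]
    - [0,0,0,0,0,-0.02,0.25]
    - [0,0,0,0,0,-0.02,0.25]

```text
time: 7.97
tool_pos: [0.5493, -0.0206, 0.2858]
tcp_rot: [3.117, -0.394, -0.001]
wrist_force: [0.2, 0.0, -0.3]
width: 0.251
grip_force: 0.0
```

drive_tool:
  rows:
    - [0,0,-7,0,0,-0.01,0.35]
    - [0,0,-7,0,0,0,0.35]
    - [0,0,-7,0,0,0,0.35]
    - [0,0,-7,0,0,0,0.35]
    - [0,0,-7,0,0,0,0.35]
    - [0,0,-7,0,0,0,0.35]
    - [0,0,-7,0,0,0,0.35]
    - [0,0,-7,0,0,0,0.35]

```text
time: 8.63
tool_pos: [0.5494, -0.0205, 0.295]
tcp_rot: [-2.934, -1.124, 0.001]
wrist_force: [0.3, 0.2, -0.1]
width: 0.35
grip_force: 0.0
```

drive_tool:
  rows:
    - [0,0,-7,0,0,0,0.35]
    - [0,0,-7,0,0,0,0.35]
    - [0,0,-7,0,0,0,0.35]
    - [0,0,-7,0,0,0,0.35]
    - [0,0,-6,0,0,0,0.35]
    - [0,0,0,0,0,0,0.35]

```text
time: 9.13
tool_pos: [0.5495, -0.0205, 0.2949]
tcp_rot: [-2.48, -1.928, 0.001]
wrist_force: [0.3, -0.3, -0.9]
width: 0.347
grip_force: 0.0
```

```bash
python3 - <<'E'
from h import *
v=np.load("pose.npy");c,s=np.cos(v[2]),np.sin(v[2])
R=np.array([[c,-s,0],[s,c,0],[0,0,1]])
w=lambda P:np.atleast_2d(P)@R.T+[v[0],v[1],0]
st=status.read_state();print(st["tool_pos"],st["tcp_rot"],2*np.degrees(np.arctan2(st["tcp_rot"][1],st["tcp_rot"][0])))
for n in ["scene","top"]:
    p=read_camera(n)
    for k in ["filter","filter_tab","flap","plug"]:
        for m in masks_of(p,k)[:1]:
            r,cc=np.nonzero(m["mask"]);print(n,k,m["score"],m["bbox"],cc.mean(),r.mean())
    print("tab ends",proj(p,w([[-.055,.048,.104],[-.055,.012,.104],[-.055,.03,.104],[-.055,.07,.09],[-.055,-.01,.09]])).round(1).tolist())
    sl=np.s_[150:250,220:300] if n=="scene" else np.s_[180:250,200:290]
    im=p["color"][sl]; cv2.imwrite(f"pics/e_{n}.png",cv2.resize(im,None,fx=6,fy=6,interpolation=2)[:,:,::-1])
E
```

```text
[ 0.54945078 -0.02054405  0.29494764] [-2.48008132e+00 -1.92819043e+00  7.07473739e-04] -284.2719649406341
scene filter 0.87 [247.0, 194.9, 276.5, 215.0] 263.7100737100737 203.4840294840295
scene filter_tab 0.81 [246.5, 197.6, 280.1, 217.3] 263.5442708333333 203.52083333333334
scene flap 0.57 [209.7, 151.7, 248.0, 219.5] 229.48932219127204 181.9071494893222
scene plug 0.75 [296.6, 160.9, 311.5, 179.5] 304.0755555555556 170.3022222222222
tab ends [[255.9, 199.6], [270.6, 193.5], [263.3, 196.5], [246.8, 207.6], [279.0, 194.2]]
top filter 0.7 [230.1, 207.3, 259.8, 217.9] 245.7709497206704 212.9776536312849
top filter_tab 0.53 [233.1, 209.5, 260.8, 221.3] 247.52912621359224 213.53398058252426
top flap 0.78 [208.7, 176.3, 230.4, 222.5] 219.95644283121598 199.46098003629763
top plug 0.62 [283.8, 208.9, 297.4, 225.4] 290.80213903743316 217.72192513368984
tab ends [[240.1, 211.0], [253.7, 214.5], [246.9, 212.7], [232.0, 209.6], [261.8, 217.2]]
```

View pics/e_scene.png

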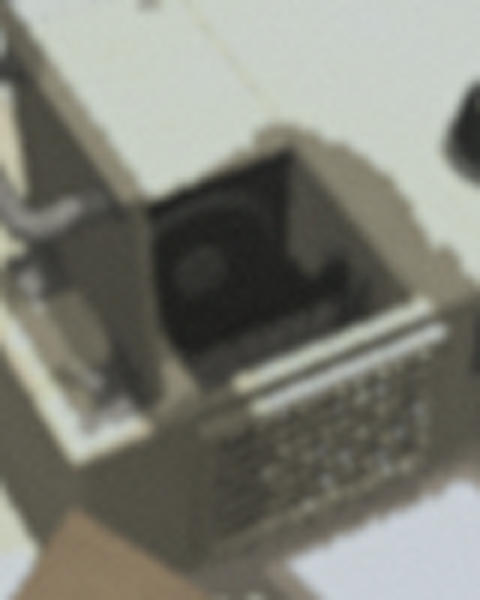

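View pics/e_top.png

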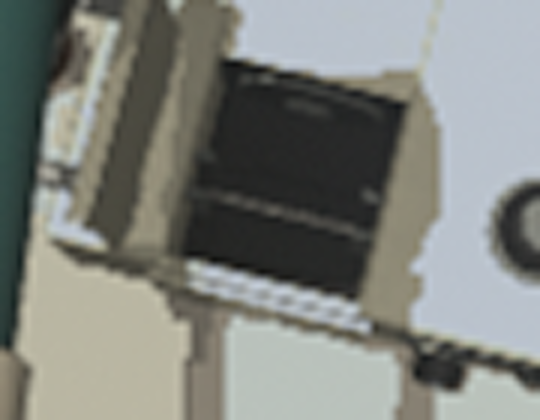

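drive_tool:
  rows:
    - [0,0,0,-0.0161,-0.0008,0,0.35]
    - [0,0,0,-0.0161,-0.0008,0,0.35]
    - [0,0,0,-0.0161,-0.0008,0,0.35]
    - [0,0,0,-0.0161,-0.0008,0,0.35]
    - [0,0,0,-0.0161,-0.0008,0,0.35]
    - [0,0,0,-0.0161,-0.0008,0,0.35]
    - [0,0,0,0,0,0,0.35]
    - [0,0,0,0,0,0,0.35]

```text
time: 10.3
tool_pos: [0.521, -0.1129, 0.2946]
tcp_rot: [-2.484, -1.923, -0.001]
wrist_force: [-0.3, 0.1, 0.1]
width: 0.351
grip_force: 0.0
```

drive_tool:
  rows:
    - [0,0,0,0,0,0.03,0.35]
    - [0,0,0,0,0,0.03,0.35]
    - [0,0,0,0,0,0.03,0.35]
    - [0,0,0,0,0,0.03,0.35]
    - [0,0,0,0,0,0.03,0.35]
    - [0,0,0,0,0,0.02,0.35]
    - [0,0,0,0,0,0,0.35]
    - [0,0,0,0,0,0,0.35]

```text
time: 10.97
tool_pos: [0.5203, -0.1114, 0.1235]
tcp_rot: [-2.479, -1.925, 0.003]
wrist_force: [-0.4, 0.1, 1.0]
width: 0.349
grip_force: 0.0
```

```bash
python3 - <<'E'
from h import *
st=status.read_state();print(st["tool_pos"],st["wrist_force"])
p=read_camera("scene")
cv2.imwrite("pics/f.png",cv2.resize(p["color"][130:240,210:310],(540,594),interpolation=2)[:,:,::-1])
E
```

```text
[ 0.52029841 -0.11142095  0.12346246] [-0.35129411  0.13853388  1.02611335]
```

View pics/f.png

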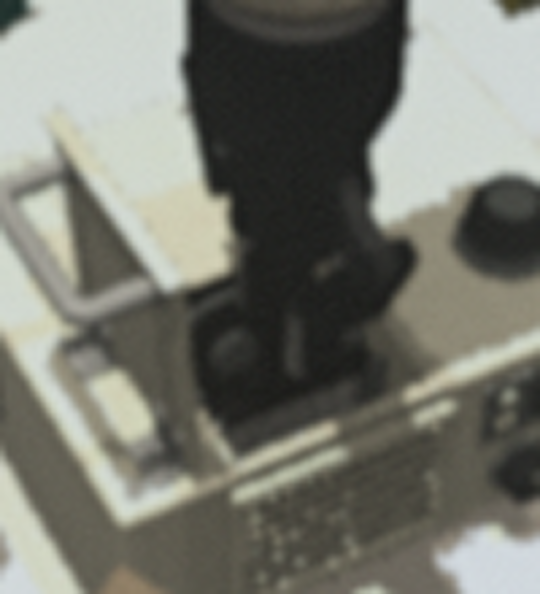

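The fingers are over the bay at about (310,360), and the flap is upright and clear of the gripper. I'll descend gently and then close.

drive_tool:
  rows:
    - [0,0,0,0,0,0.008,0.35]
    - [0,0,0,0,0,0.008,0.35]
    - [0,0,0,0,0,0.006,0.35]
    - [0,0,0,0,0,0.005,0.35]

```text
time: 11.35
tool_pos: [0.5213, -0.1125, 0.0974]
tcp_rot: [2.482, 1.926, 0.001]
wrist_force: [-0.1, -0.3, -0.8]
width: 0.35
grip_force: 0.0
```

drive_tool:
  rows:
    - [0,0,0,0,0,0.005,0.35]
    - [0,0,0,0,0,0.005,0.35]
    - [0,0,0,0,0,0.005,0.35]
    - [0,0,0,0,0,0.002,0.35]
    - [0,0,0,0,0,0,0.35]

```text
time: 11.77
tool_pos: [0.5205, -0.1124, 0.0797]
tcp_rot: [-2.481, -1.925, 0.001]
wrist_force: [-0.0, -0.2, 0.5]
width: 0.349
grip_force: 0.0
```

drive_tool:
  rows:
    - [0,0,0,0,0,0,0]
    - [0,0,0,0,0,0,0]
    - [0,0,0,0,0,0,0]
    - [0,0,0,0,0,0,0]
    - [0,0,0,0,0,0,0]
  force: 30

```text
time: 12.18
tool_pos: [0.5219, -0.1127, 0.0811]
tcp_rot: [2.481, 1.925, 0.002]
wrist_force: [1.7, -0.5, -0.3]
width: 0.108
grip_force: 33.6
```

drive_tool:
  rows:
    - [0,0,0,0,0,-0.008,0]
    - [0,0,0,0,0,-0.01,0]
    - [0,0,0,0,0,-0.012,0]
    - [0,0,0,0,0,-0.012,0]
    - [0,0,0,0,0,-0.012,0]

```text
time: 12.6
tool_pos: [0.5212, -0.1125, 0.1359]
tcp_rot: [2.482, 1.926, 0.0]
wrist_force: [2.9, -0.2, -3.4]
width: 0.113
grip_force: 33.5
```

drive_tool:
  rows:
    - [0,0,0,0,0,-0.014,0]
    - [0,0,0,0,0,-0.014,0]
    - [0,0,0,0,0,-0.014,0]
    - [0,0,0,0,0,-0.014,0]
    - [0,0,0,0,0,-0.014,0]
    - [0,0,0,0,0,-0.014,0]
    - [0,0,0,0,0,-0.008,0]
    - [0,0,0,0,0,0,0]

```text
time: 13.27
tool_pos: [0.5217, -0.1126, 0.2294]
tcp_rot: [2.48, 1.925, 0.003]
wrist_force: [0.3, 0.6, -0.6]
width: 0.107
grip_force: 33.5
```

drive_tool:
  rows:
    - [0,0,0,-0.005,0,-0.002,0]
    - [0,0,0,-0.005,0,-0.002,0]
    - [0,0,-3.5,0,0,0,0]
    - [0,0,-3.5,0,0,0,0]
    - [0,0,-3.5,0,0,0,0]
    - [0,0,-3.5,0,0,0,0]
    - [0,0,0,0,0,0,0]
    - [0,0,0,0,0,0,0]

```text
time: 13.93
tool_pos: [0.5179, -0.1224, 0.2296]
tcp_rot: [-2.23, -2.21, 0.002]
wrist_force: [-0.3, 0.2, -1.5]
width: 0.108
grip_force: 33.5
```

drive_tool:
  rows:
    - [0,0,0,0,0,0,0]
    - [0,0,0,0,0,0,0]
    - [0,0,0,0,0,0,0]
    - [0,0,0,0,0,0,0]
    - [0,0,0,0,0,0,0]
    - [0,0,0,0,0,0,0]

```text
time: 14.43
tool_pos: [0.5187, -0.1222, 0.2306]
tcp_rot: [2.229, 2.214, 0.0]
wrist_force: [0.2, 0.1, -0.9]
width: 0.11
grip_force: 33.5
```

```bash
python3 - <<'E'
from h import *
st=status.read_state();r=st["tcp_rot"];print(st["tool_pos"],r,2*np.degrees(np.arctan2(r[1],r[0])),st["wrist_force"],st["joint_vel"])
ims=[]
for n in ["scene","top"]:
    p=read_camera(n)
    for k in ["filter","flap","plug"]:
        for m in masks_of(p,k)[:1]:
            q,cc=np.nonzero(m["mask"]);print(n,k,m["score"],m["bbox"],cc.mean(),q.mean())
            if k=="filter": print(cv2.minAreaRect(np.c_[cc,q].astype(np.float32)))
    x,y,_=st["tool_pos"]; b=st["tool_pos"][2]+.019-.066
    print(b,proj(p,[[x,y+d,z] for d in(-.04,.04) for z in(b,b+.06)]).round(1).tolist())
    ims.append(cv2.resize(p["color"][90:240,190:320],(390,450),interpolation=2))
cv2.imwrite("pics/g.png",np.hstack(ims)[:,:,::-1])
E
```

```text
[ 0.51867362 -0.12216939  0.23062153] [2.22898629e+00 2.21379303e+00 3.84359665e-05] 89.60812526391018 [ 0.15525182  0.0916158  -0.93757452] [-0.00077887 -0.00168115 -0.00169164  0.00090301  0.00376895 -0.0035781 ]
scene filter 0.81 [250.8, 145.5, 281.2, 179.9] 265.8490066225166 161.59205298013245
((267.5, 162.5), (37.0, 33.0), 90.0)
scene flap 0.93 [208.2, 151.7, 248.9, 220.3] 229.84831460674158 182.1676029962547
scene plug 0.74 [296.8, 162.1, 311.1, 177.7] 303.69082125603865 170.31884057971016
0.18362153387713148 [[282.3, 159.2], [283.9, 136.6], [253.5, 178.5], [253.5, 155.9]]
top flap 0.67 [208.8, 192.9, 229.5, 219.4] 218.91610738255034 205.70805369127515
top plug 0.4 [291.0, 216.8, 298.5, 223.4] 295.0 221.0
0.18362153387713148 [[268.0, 209.7], [269.7, 206.0], [233.8, 209.7], [232.9, 206.1]]
```

View pics/g.png

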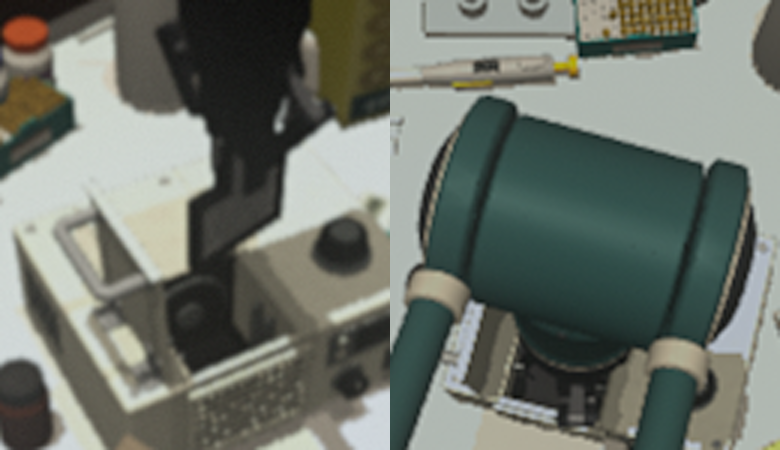

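The filter is held upright with its lower edge at about (190–280, 260–215) in the left crop, within a few pixels of where the held pose predicts. It is clear of the cooler and the flap. The flap is upright and the plug is down, so I'm handing in.

```bash
python3 -c "
from workcell import workorder; print(workorder.finish_job())"
```

```text
the job is handed in; nothing more can be done
None
```

The job is handed in; no verdict came back. By my measurements the plug is home, the flap stands upright at about 1.6 rad, and the filter is held still about 70 mm above the deck, upright and square to the bench edge.

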